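Fold out the tablet's prop leg and stand it on the mat

TASK

The stock tablet stands in its dock with its prop leg folded. While it is still in the dock, gently push the leg's side bar away from the tablet until it meets its stop (its place differs each time, so go by feel), press it firmly there for a moment, about 10 newtons, without forcing it. Then lift the tablet out by its top edge and set it down on the green mat before letting go, so that it leans back on its leg, bottom edge and leg both on the mat, roughly centred and square, screen towards the mat's front edge (the robot's side); leave the cartons, the vial and the radio where they are.

Things in the scene. Friction and masses are not known exactly. Their poses are not given: they have to be found in the camera images.
- dock: Grey plastic desk dock, fixed. Origin under its middle, +x to its back, +y left seen from the robot. Base 90 (x, from -35 to 55) by 104 mm, 8 thick; on it a slot 16 mm wide in x about the origin: floor at z = 8 mm, front wall up to 34, rear wall up to 38 with a middle gap 60 mm wide for the leg.
- mat: Green anti-slip mat with a thin white border line, 200 mm (x) by 220 mm (y), 4 mm thick, fixed on the worktop. Origin at the middle of its underside; its front edge is at x = -100 mm. Dock and mat may change sides.
- mat_front (a point): Middle of the mat's front edge, on its top face; axes as the mat.
- tablet_centre (a point): Centre of the loose tablet (0.3 to 0.65 kg): black case, orange corners, 14 mm thick (x), 120 wide (y), 160 tall (z). Screen faces -x, back with the leg +x, z up along it. It starts upright in the dock's slot (1 mm play each way), screen to the robot's side. The upper 45 mm of front and back are clear for a grip across the 14 mm.
- tablet_foot (a point): Middle of the tablet's bottom edge, half-way through its thickness; axes of the tablet.
- prop_leg (a joint): Leg angle: 0 = flat on the tablet's back, starts at 0 to 0.12. Its stop is preset anywhere from 0.45 to 0.80 rad: find it by feel. Hinge along the tablet's y, 12 mm behind its mid-plane, 105 mm above its bottom edge; the lower end swings away from the back. Friction holds the leg where left: 2 to 3 N at the slippery side bar moves it, at the stop the push rises past 7 N.
- push_bar (a point): Push point, on the axis of the leg's round side bar (10 to 13 mm thick, orange end), which sticks out past the tablet's right edge seen from the robot (-y), 60 to 138 mm from the tablet's middle (this point: 118), 62 mm below the hinge, about 51 mm above the worktop at the start. Push along the tablet's +x: up to the stop it goes 27 to 45 mm back and rises 6 to 19 mm.
- leg_foot (a point): Middle of the leg's rubber foot (a cross bar 8 mm thick, 40 mm wide), 94 mm from the hinge. Stood on its bottom edge and this foot, the tablet leans back 0.34 rad with the leg at 0.45, 0.46 rad with the leg at 0.80.
- carton_blue: Bystander: light blue folding carton 50x32x82 mm, standing loose. Origin at the middle of its underside.
- carton_orange: Bystander: white and orange folding carton 60x30x78 mm, standing loose. Origin at the middle of its underside.
- vial: Bystander: sample vial with light blue cap, 36 mm across, 65 mm tall, standing loose. Origin at the middle of its underside.
- radio: Bystander: black hand radio 151x58x31 mm lying loose. Origin at the middle of its underside.
- hinge_block: Steel hinge block on the tablet's back, 50 mm wide, origin on the hinge axis at the tablet's middle, axes of the tablet. It carries a thin dark stop arm, 50 mm long, that a pin on the leg meets at the end of its swing.
Mind the look-alikes: they are no part of the job. There is more than one size of the part that bears tablet_centre; the job needs the larger.

How it is judged:
On the way, in this order (a step that is already met when the one before it is completed fails the run):
1. in the dock, the leg is pressed against its stop (contact force between prop_leg and hinge_block above 3 N and value of joint prop_leg above 0.4 rad and distance between tablet_foot and dock below 0.025 m and angle between tablet_centre's own z axis and vertical below 0.2 rad), for 0.1 s.
2. the tablet is lifted clear of the dock, leg still out (z of tablet_foot in the frame of dock above 0.04 m and value of joint prop_leg above 0.4 rad), for 0.1 s.
3. the tablet is set on the mat while still held (contact force between tablet and mat above 0.5 N and contact force between the fingers and tablet above 1 N), for 0.1 s.
At the end, for the whole second after the job is handed in: Tablet at rest on the mat, leg out over 0.4 rad, leaning back 0.25 to 0.56 rad; middle of its bottom edge within 50 mm of the mat's midline and 90 mm before to 15 mm behind its middle, leg foot down; square within 0.26 rad, screen to the front edge (value of joint prop_leg above 0.4 rad and angle between tablet_centre's own z axis and vertical between 0.25 and 0.56 rad and angle between tablet_centre's own y axis and vertical above 1.5 rad and x of tablet_foot in the frame of mat between -0.09 and 0.015 m and y of tablet_foot in the frame of mat between -0.05 and 0.05 m and z of tablet_foot in the frame of mat below 0.015 m and z of leg_foot in the frame of mat below 0.014 m and angle between the y axis of tablet_centre and the y axis of mat, either way round below 0.26 rad and x of mat_front in the frame of tablet_centre below 0 m and linear speed of tablet below 0.02 m/s); the robot touches nothing.
It fails at once if the leg is forced: a push of more than 22 N on it (contact force between the fingers and prop_leg above 22 N).
It fails at once if a bystander is moved more than 15 mm (distance of any of carton_blue, carton_orange, vial, radio from where it was at the start of the episode above 0.015 m).
It also fails if it takes over 61 s, if anything falls off the work surface, if the arm or the gripper's body presses on something with over 40 N, if the wrist force passes 120 N, or if a joint passes its speed limit or range.

ROBOT

A 7-joint arm with a two-finger parallel gripper is mounted at the origin on a cart in front of the work surface, level with it; the furniture and walls round the work are solid. World frame = base frame: x ahead of the robot, y to its left, z up, the work surface at z = 0. Lengths are in m, angles in rad, forces in N, time in s.
With the tool pointing down it reaches from about 0.35 to 0.775 m from the base axis. Payload 3.1 kg.
Tool frame: the origin (TCP) lies between the finger pads; the fingertips stand r.tips_ahead ahead of it and the grasp point (between the pads) lies 8 mm behind it (r.tips_ahead is the distance from the TCP to the fingertips, in m); z points along the fingers, x is the direction in which the jaws open and shut, and the axes are right-handed (so a half turn about z gives the same grasp; the last joint's range is limited). The gripper opens to 85 mm and grips with 20 to 120 N. Pads are 22 mm wide; open, the fingers measure 114 mm over their backs; the gripper's body (76 mm by 85 mm) begins 54 mm behind the grasp point. The pads swing forward as they close: fully open they stand 13 mm farther back than shut.
Start: joints at [1.283, 0.311, 0.014, 1.512, -0.004, 1.319, -0.027], TCP at [0.134, -0.533, 0.21] pointing down, gripper open.
Joint ranges: [-2.7, 2.7], [-0.3, 1.91], [-1.27, 1.3], [0.12, 2.57], [-1.44, 4.58], [0.2, 2.03], [-3.05, 3.05]. Speed limits (rad/s): [2.79, 2.79, 3.14, 3.14, 3.14, 3.14, 3.14].

INTERFACE

Orientations are given as [roll, pitch, yaw] about the fixed x, y, z axes, in that order (R = Rz(yaw) Ry(pitch) Rx(roll)).
In Python, from workcell import monitor, cams, order, r gives the robot as it stands.
- The arm moves only by the tool servo_tool, never from a script. Its argument "steps" is a list that holds one entry, the list of rows, each a list of 4 numbers: the shift along the tool's x, y, z in mm, then the turn about the tool's z in rad. A call has 1 to 12 rows; each row shifts and turns the pose as measured when the row begins, along the tool's axes as they then stand; what a row does not reach is not made up. A row lasts 1/8 s, in which the tool goes at most 62.5 mm and 10.7 degrees, less where a joint would pass 70% of its speed; a pose out of reach is approached as far as the arm can. A call is refused whole if a number of a shift passes 62.5 or a number of a turn 0.188, either way. A call with a gripper value outside its range is refused whole. "jaw" is the finger opening in mm, from 0 to 85.4, set as the call begins (left out, the last holds). The fingers move at their own pace and stop on an object; "newtons" is the grip in N (left out, the last holds). Time passes only in rows, so rows that do not move let the fingers close. It gives the time, the measured TCP pose, the force and the opening at its end, in the units of the state.
- monitor.read_state(): the state, without advancing time (a new reading comes with each control period).
- cams.read_camera(name): name is "side" or "top" or "wrist"; returns a dict with "img" (480x640x3 uint8, blue, green, red), "range_z" (480x640 float32, m along the optical axis (not along the pixel's ray), 0 where there is no reading), "fx", "fy", "cx", "cy" (pixels), "eye" and "orientation" of the camera in the world; the wrist camera has in their place "mount" (4x4, takes a point from camera to tool coordinates, whose origin is the TCP and whose axes are the tool frame's). Camera axes: x right, y up, looking along -z (the intrinsics and any distortion apply to the point x, -y, -z); pixel columns grow to the right and rows downward; lengths in m; the calibration is good to about 2 mm. A picture is of the moment at which its call begins: read the wrist's pose just before it.
- order.close_job(): hands the job in, once; it reports no verdict.
The state is a dict: "time_s": time; "joint_pos": joint angles; "joint_velocities": joint speeds; "tau": joint torques, N m; "position": TCP position; "tcp_rot": TCP orientation; "contact_force": force on the tool from outside, world axes, zero at the start; "wrist_torque": the same for the moment, N m; "grip_width": opening from 0.0 (shut) to 1.0 (fully open).
Only numpy, scipy, OpenCV 4.12 (cv2) and the standard library are available. Lean on these libraries where they do the work, as an engineer would, in place of code of your own. Each camera call takes 0.05 s, during which the arm holds its last target.

## Working session

There is one attempt and no reset: what is moved stays moved. The work goes in short steps, Python scripts to look and compute and a tool call to move; the robot and the scene stay as the last step left them, time stands still between calls to the robot, and variables do not carry over. Pictures are saved under pics/ and viewed, and the job is handed in when it is done.

Besides the shell and the picture viewer there is one more tool, called after "Call:" by a JSON object that holds its "fn" and its "kwargs". servo_tool: Moves the arm, as the interface text tells. Its arguments: {"type":"object","properties":{"steps":{"type":"array","items":{"type":"array","items":{"type":"array","items":{"type":"number"}}}},"jaw":{"type":"number"},"newtons":{"type":"number"}},"required":["steps"]}

```bash
ls; mkdir -p pics
cat > h.py <<'E'
import numpy as np, cv2
from workcell import monitor, cams, order, r
def st():
    s=monitor.read_state(); return s
def rot(e):
    from scipy.spatial.transform import Rotation as R
    return R.from_euler('xyz',e).as_matrix()
E
python3 - <<'E'
from h import *
s=st(); print(s); print(r, r.tips_ahead)
for n in ["side","top","wrist"]:
    c=cams.read_camera(n); cv2.imwrite(f"pics/{n}0.png",c["img"])
    np.savez(f"{n}0.npz",**c)
    print(n,{k:v for k,v in c.items() if k not in("img","range_z")})
E
```

```text
pics
{'time_s': 0.0, 'joint_pos': array([ 1.28335422,  0.3117391 ,  0.01394868,  1.51312348, -0.0044076 ,
        1.31919462, -0.02717306]), 'joint_velocities': array([ 0.00101495,  0.0026518 , -0.0006004 ,  0.00047185,  0.00035313,
       -0.00146635, -0.00171837]), 'tau': array([ 3.43175634e-04, -3.79912949e+01,  1.46408156e-01, -2.30590439e+01,
        1.22284397e-02,  1.35572132e-02, -1.08390668e-05]), 'position': array([ 0.13363805, -0.53268045,  0.20898685]), 'tcp_rot': array([ 3.14151454e+00,  2.43254321e-03, -1.32491153e+00]), 'contact_force': array([ 0.08872601,  0.61875066, -0.50965861]), 'wrist_torque': array([ 0.05976997, -0.03150936,  0.0288712 ]), 'grip_width': 0.9998536092207352}
<Robot object at 0x7fefb2f5be00> 0.011
side {'fx': 603.5147069826303, 'fy': 603.5147069826303, 'cx': 314.541189381147, 'cy': 236.89221259739986, 'eye': array([0.26947087, 0.72398801, 0.58499264]), 'orientation': array([ 1.07610674e+00, -1.01642923e-03, -2.81199836e+00])}
top {'fx': 436.01338201406116, 'fy': 436.01338201406116, 'cx': 322.37206553740157, 'cy': 239.66155597051534, 'eye': array([ 0.4720144 , -0.14251847,  1.06415539]), 'orientation': array([ 1.30708259e-01, -1.86172353e-04, -1.59052070e+00])}
wrist {'fx': 377.2624134438084, 'fy': 377.2624134438084, 'cx': 320.0428937494755, 'cy': 243.22497216812638, 'mount': array([[ 9.99999922e-01,  8.83988011e-07,  3.94884940e-04,
        -7.77219210e-04],
       [ 1.18418867e-04, -9.54645475e-01, -2.97744863e-01,
        -7.69372656e-02],
       [ 3.76711918e-04,  2.97744887e-01, -9.54645400e-01,
        -1.63528455e-01],
       [ 0.00000000e+00,  0.00000000e+00,  0.00000000e+00,
         1.00000000e+00]])}
```

View pics/side0.png

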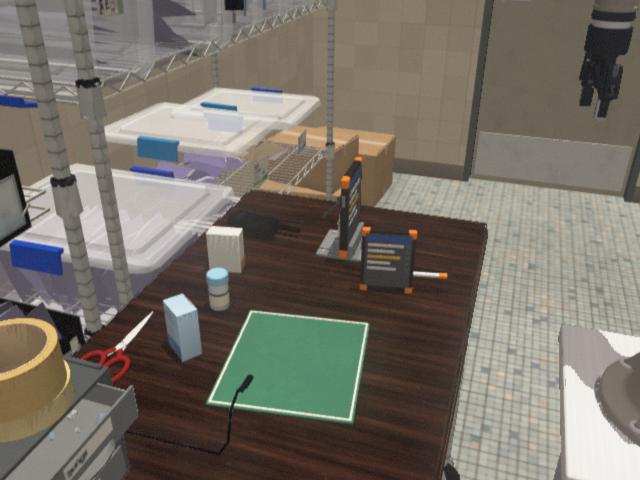

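View pics/top0.png

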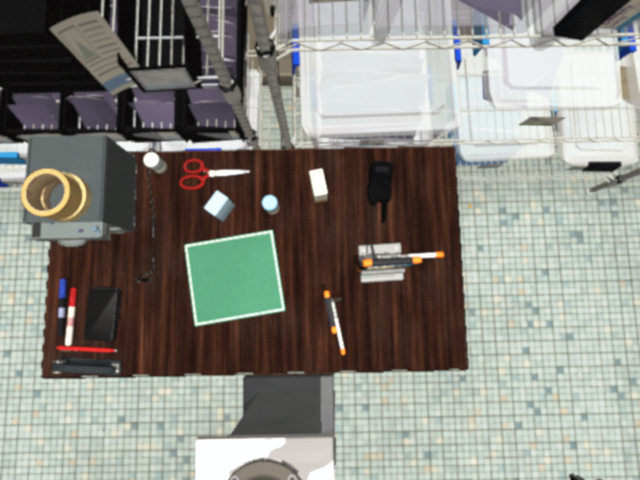

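View pics/wrist0.png

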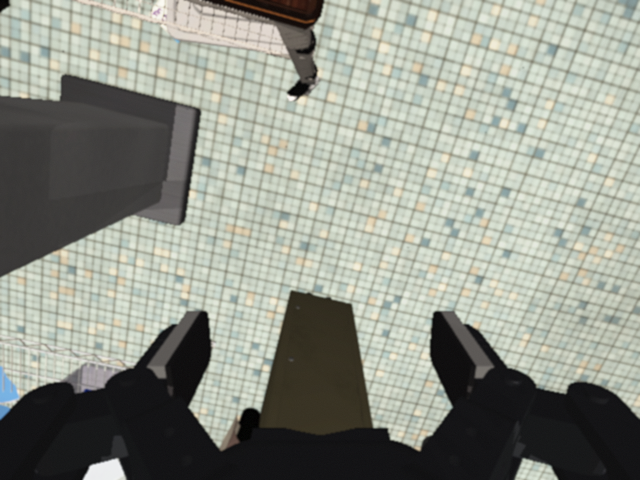

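```bash
cat >> h.py <<'E'
def ray(c,u,v):
    p=cv2.undistortPoints(np.array([[[u,v]]],float),np.array([[c['fx'],0,c['cx']],[0,c['fy'],c['cy']],[0,0,1.]]),None)[0,0]
    return np.array([p[0],-p[1],-1.])
def pose(c,s=None):
    if 'eye' in c: return rot(c['orientation']),np.array(c['eye'])
    T=np.eye(4);T[:3,:3]=rot(s['tcp_rot']);T[:3,3]=s['position'];T=T@c['mount']
    return T[:3,:3],T[:3,3]
def onz(c,u,v,z,s=None):
    R,e=pose(c,s); d=R@ray(c,u,v); return e+d*(z-e[2])/d[2]
def px(c,P,s=None):
    R,e=pose(c,s); q=R.T@(np.array(P)-e); return c['cx']+c['fx']*q[0]/-q[2], c['cy']-c['fy']*q[1]/-q[2]
def cloud(c,s=None):
    R,e=pose(c,s);z=c['range_z'];v,u=np.mgrid[:480,:640]
    P=np.stack([(u-c['cx'])/c['fx']*z,-(v-c['cy'])/c['fy']*z,-z],-1)
    W=P@R.T+e; W[z==0]=np.nan; return W
def load(n): 
    d=np.load(n,allow_pickle=False); return {k:d[k] if d[k].ndim else float(d[k]) for k in d.files}
E
python3 - <<'E'
from h import *
t=load('top0.npz'); s=load('side0.npz')
a=t['img'][130:390,170:480]; cv2.imwrite('pics/top_c.png',cv2.resize(a[70:240,120:300],None,fx=4,fy=3.5,interpolation=cv2.INTER_CUBIC))
a=s['img'][140:310,300:480]; cv2.imwrite('pics/side_c.png',cv2.resize(a,None,fx=3.5,fy=3.5,interpolation=cv2.INTER_CUBIC))
# mat
hsv=cv2.cvtColor(t['img'],cv2.COLOR_BGR2HSV)
m=cv2.inRange(hsv,(60,80,60),(90,255,200)); n,l,stt,ce=cv2.connectedComponentsWithStats(m)
i=1+np.argmax(stt[1:,4]); c=cv2.findContours((l==i).astype(np.uint8),0,2)[0][0]
b=cv2.boxPoints(cv2.minAreaRect(c)); W=np.array([onz(t,*p,0.004) for p in b]); print(b,W,W.mean(0)); 
for k in range(4): print(np.linalg.norm(W[k]-W[(k+1)%4]), np.arctan2(*(W[(k+1)%4]-W[k])[1::-1]))
# orange blobs top
m=cv2.inRange(hsv,(5,150,150),(20,255,255)); n,l,stt,ce=cv2.connectedComponentsWithStats(m)
C=cloud(t)
for i in range(1,n):
    if stt[i,4]>4: 
        u,v=ce[i]; print(np.round(ce[i],1),stt[i,4],np.round(np.nanmedian(C[l==i],0),3))
E
```

```text
[[185.0871  247.71402]
 [268.89975 233.50851]
 [281.39627 307.23795]
 [197.58362 321.44345]] [[ 0.59810022  0.19070377  0.004     ]
 [ 0.62918144 -0.01441487  0.004     ]
 [ 0.44951149 -0.04377223  0.004     ]
 [ 0.41986165  0.15702153  0.004     ]] [0.5241637  0.07238455 0.004     ]
0.20746011375079892 -1.42041232545159
0.18205259617745279 -2.9796279120074
0.2029710423945281 1.7174000729967798
0.18139317391525375 0.18677034650063287
[439.8 253.9] 47 [ 0.566 -0.421  0.055]
[416.7 260.4] 43 [ 0.543 -0.339  0.167]
[367.1 262.2] 60 [ 0.543 -0.236  0.167]
[326.6 293.5] 40 [ 0.48  -0.153  0.118]
[332.8 329.6] 28 [ 0.401 -0.164  0.118]
[342.6 351.7] 28 [ 0.345 -0.188  0.033]
```

View pics/top_c.png

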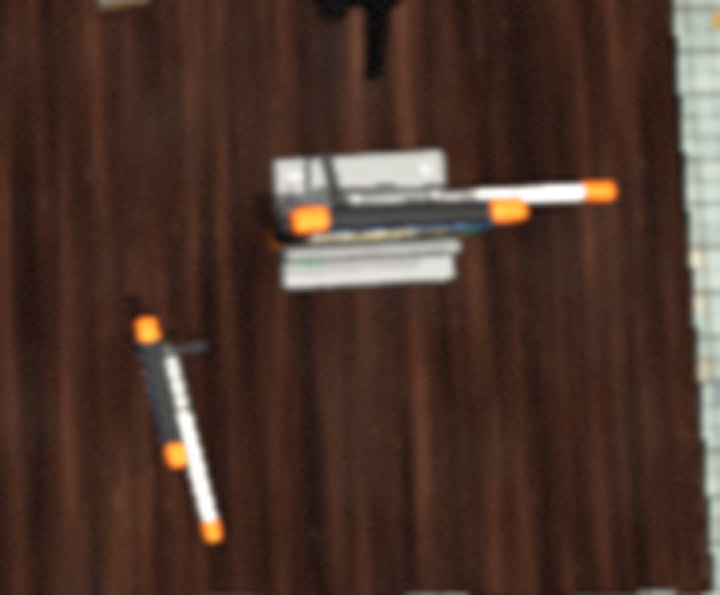

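View pics/side_c.png

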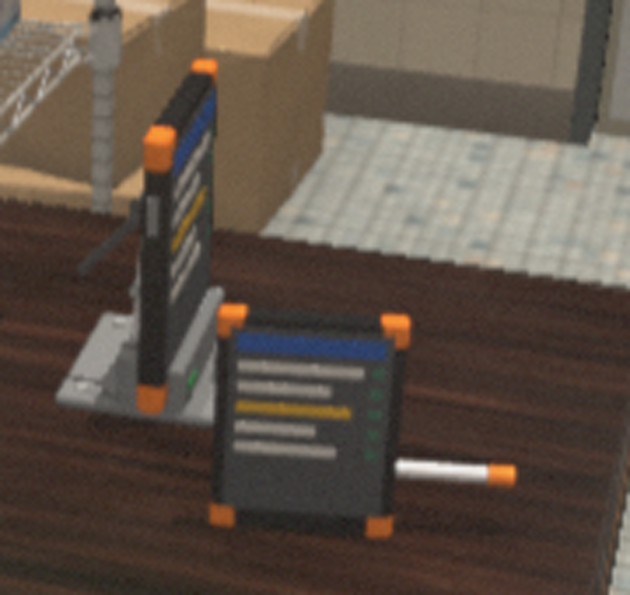

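Run:
```python
from h import *
t=load('top0.npz')
C=cloud(t)
def box(M,nm):
    P=C[M]; P=P[~np.isnan(P[:,0])]
    if len(P)<5: print(nm,len(P));return
    rct=cv2.minAreaRect(P[:,:2].astype(np.float32)*1000); print(nm,len(P),np.round(rct[0],1),np.round(rct[1],1),round(rct[2],1),'z',np.round(np.percentile(P[:,2],[5,50,95]),3), P[:,:2].min(0).round(3),P[:,:2].max(0).round(3))
X,Y,Z=C[...,0],C[...,1],C[...,2]
reg=(X>.45)&(X<.65)&(Y>-.45)&(Y<-.2)
M=reg&(Z>.16)&(Z<.18); box(M,'tablettop')
P=C[M]; print('yaw',np.polyfit(P[:,1],P[:,0],1), np.degrees(0))
M=reg&(Z>.03)&(Z<.07)&(Y<-.355); box(M,'bar'); P=C[M]; print(np.polyfit(P[:,1],P[:,0],1))
M=reg&(Z>.003)&(Z<.015); box(M,'dockbase')
M=reg&(Z>.02)&(Z<.05)&(Y>-.35); box(M,'dockwalls')
reg=(X>.3)&(X<.5)&(Y>-.25)&(Y<-.12)
box(reg&(Z>.05)&(Z<.13),'small')
for lo,hi in((.06,.1),):
  for nm,(a,b,c,d) in dict(blue=(.6,.8,.03,.2),vial=(.6,.8,-.06,.03),orange=(.6,.8,-.2,-.06)).items():
    box((X>a)&(X<b)&(Y>c)&(Y<d)&(Z>.04)&(Z<.1),nm)
hsv=cv2.cvtColor(t['img'],cv2.COLOR_BGR2HSV)
m=cv2.inRange(hsv,(60,80,60),(90,255,200)); n,l,stt,ce=cv2.connectedComponentsWithStats(m); i=1+np.argmax(stt[1:,4]); box(l==i,'green')
w=(hsv[...,1]<70)&(hsv[...,2]>150)&(X>.38)&(X<.66)&(Y>-.08)&(Y<.22)&(Z<.03); box(w|(l==i),'mat+border')
```

```text
tablettop 412 [ 543.5 -288.1] [ 14.8 120.8] 2.4 z [0.164 0.168 0.17 ] [ 0.535 -0.348] [ 0.553 -0.228]
yaw [-0.03920916  0.53213366] 0.0
bar 119 [ 564.6 -390.1] [12.2 69.7] 4.2 z [0.051 0.055 0.059] [ 0.56  -0.425] [ 0.573 -0.355]
[-0.01320144  0.56006061]
dockbase 945 [ 550.9 -325.8] [195.4 247. ] 0.5 z [0.003 0.007 0.011] [ 0.453 -0.449] [ 0.65  -0.202]
dockwalls 252 [ 533.1 -283.4] [113.3  39.8] 76.1 z [0.026 0.033 0.04 ] [ 0.522 -0.343] [ 0.562 -0.228]
small 301 [ 443.4 -171.2] [89.6 36.8] 10.9 z [0.078 0.118 0.122] [ 0.398 -0.186] [ 0.485 -0.146]
blue 404 [692.1  97.8] [33.4 50.2] 54.2 z [0.049 0.08  0.084] [0.663 0.071] [0.72  0.125]
vial 195 [694.7 -23.3] [34.8 34.1] 65.6 z [0.055 0.064 0.067] [ 0.677 -0.041] [ 0.712 -0.006]
orange 379 [ 737.  -138.1] [61. 30.] 10.7 z [0.053 0.077 0.08 ] [ 0.705 -0.156] [ 0.768 -0.119]
green 6200 [524.5  71.6] [182.  202.6] 8.4 z [0.    0.003 0.006] [ 0.421 -0.041] [0.628 0.184]
mat+border 7367 [524.7  72.3] [201.  222.7] 8.7 z [-0.     0.003  0.006] [ 0.411 -0.05 ] [0.638 0.195]
```

Call:
{"fn": "servo_tool", "kwargs": {"steps": [[[-4,-45,0,0],[-4,-50,0,0],[-4,-50,0,0],[-4,-50,0,0],[-4,-50,0,0],[-4,-50,0,0],[-4,-45,0,0],[-2,-35,0,0.1],[0,-10,0,0.1],[0,0,0,0]]], "jaw": 0, "newtons": 30}}

```text
time_s: 1.4
position: [0.5081, -0.4076, 0.2018]
tcp_rot: [3.134, 0.009, -1.536]
contact_force: [-1.7, 0.1, 0.1]
grip_width: 0.0
```

Call:
{"fn": "servo_tool", "kwargs": {"steps": [[[4,0,25,0],[0,0,30,0],[0,0,30,0],[0,0,30,0],[0,0,25,0],[0,0,12,0],[0,0,0,0]]]}}

```text
time_s: 2.28
position: [0.4993, -0.4155, 0.0458]
tcp_rot: [3.13, 0.007, -1.533]
contact_force: [-0.2, -0.4, -0.3]
grip_width: -0.001
```

Run:
```python
from h import *
s=st(); print(s['position'],s['contact_force'],s['time_s'])
c=cams.read_camera('wrist'); cv2.imwrite('pics/w1.png',c['img'])
c=cams.read_camera('side'); cv2.imwrite('pics/s1.png',c['img'][100:320,280:520])
```

```text
[ 0.49926522 -0.41548709  0.0458329 ] [-0.20963939 -0.42551891 -0.2844601 ] 2.275
```

View pics/w1.png

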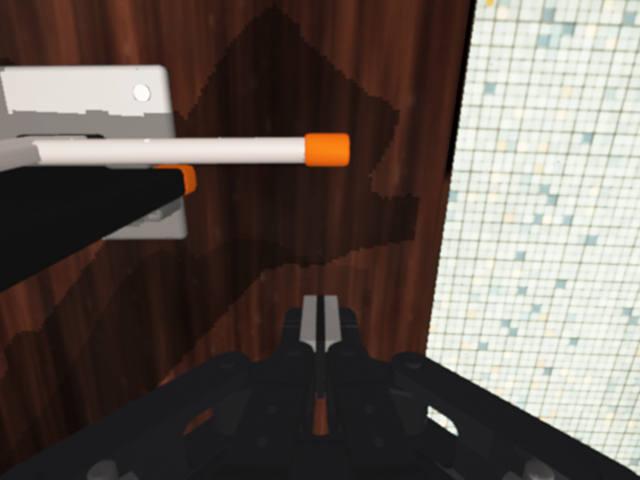

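View pics/s1.png

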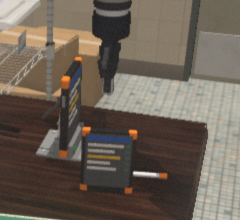

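Call:
{"fn": "servo_tool", "kwargs": {"steps": [[[-7,-15,0,0],[0,-15,0,0],[0,-8,0,0],[0,-4,0,0],[0,-3,0,0]]]}}

```text
time_s: 3.0
position: [0.5491, -0.4085, 0.0518]
tcp_rot: [3.135, -0.001, -1.531]
contact_force: [-0.1, -0.6, 0.2]
grip_width: -0.001
```

Call:
{"fn": "servo_tool", "kwargs": {"steps": [[[0,-4,4,0],[0,-4,1,0],[0,-4,1,0]]]}}

```text
time_s: 3.38
position: [0.5629, -0.4082, 0.0461]
tcp_rot: [3.137, -0.002, -1.531]
contact_force: [0.2, -0.9, 0.7]
grip_width: -0.0
```

Call:
{"fn": "servo_tool", "kwargs": {"steps": [[[0,-4,0,0],[0,-4,0,0]]]}}

```text
time_s: 3.62
position: [0.5712, -0.4078, 0.0458]
tcp_rot: [3.136, -0.002, -1.531]
contact_force: [-0.4, -0.7, 0.8]
grip_width: -0.0
```

Run:
```python
from h import *
s=st(); print(s['position'],s['contact_force'],s['time_s'])
c=cams.read_camera('wrist'); cv2.imwrite('pics/w2.png',c['img'])
```

```text
[ 0.57120637 -0.4077996   0.04576224] [-0.37460301 -0.72266294  0.75290886] 3.625
```

View pics/w2.png

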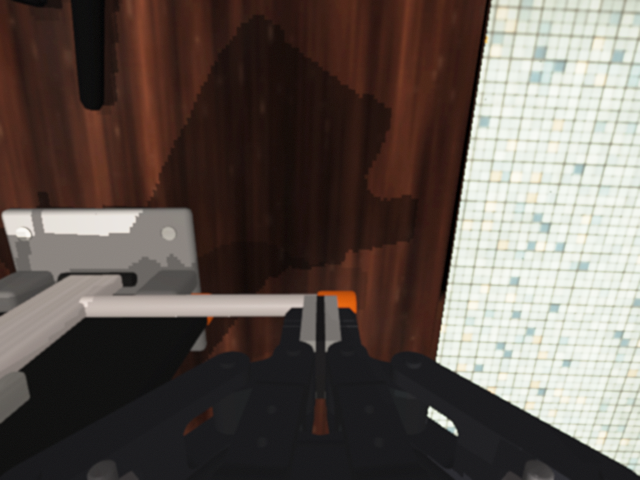

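Run:
```python
from h import *
s=st()
c=cams.read_camera('wrist'); C=cloud(c,s)
for u in(150,200,250,290,340):
    for v in (298,305,312): print(u,v,C[v,u].round(4))
print('tips',C[310,310],C[325,310],C[340,310])
print(cams.read_camera('top')['img'].shape); t=cams.read_camera('top'); D=cloud(t)
M=(D[...,2]>.03)&(D[...,2]<.075)&(D[...,1]<-.355)&(D[...,1]>-.40)&(D[...,0]>.54)&(D[...,0]<.62); print(D[M].mean(0),D[M].min(0),D[M].max(0))
```

```text
150 298 [ 0.57   -0.3287  0.0513]
150 305 [ 0.5682 -0.33    0.0547]
150 312 [ 0.565  -0.3299  0.0553]
200 298 [ 0.5707 -0.3515  0.051 ]
200 305 [ 0.5686 -0.3522  0.0538]
200 312 [ 0.5657 -0.3524  0.055 ]
250 298 [ 0.5718 -0.3745  0.0513]
250 305 [ 0.5698 -0.3751  0.0545]
250 312 [ 0.5667 -0.3751  0.0552]
290 298 [ 0.5727 -0.3929  0.0517]
290 305 [ 0.5711 -0.3932  0.0556]
290 312 [ 0.579  -0.3947  0.0769]
340 298 [ 0.5746 -0.4156  0.0539]
340 305 [ 0.5722 -0.4157  0.0559]
340 312 [ 0.58   -0.4141  0.0775]
tips [ 0.58329319 -0.40249778  0.08292691] [ 0.58361955 -0.40276168  0.09442134] [ 0.58316646 -0.4029824   0.10306321]
(480, 640, 3)
[ 0.56324323 -0.38261712  0.05235558] [ 0.56195085 -0.39368045  0.04948368] [ 0.56436893 -0.37363196  0.0574136 ]
```

Run:
```python
from h import *
s=st(); print(s['position'],s['contact_force'])
c=cams.read_camera('wrist'); C=cloud(c,s)
for v in range(286,316,2): print(v,C[v,309].round(4),C[v,331].round(4), C[v,355].round(4))
a=c['img'][270:350,250:390]; cv2.imwrite('pics/w3.png',cv2.resize(a,None,fx=5,fy=5,interpolation=cv2.INTER_NEAREST))
c=cams.read_camera('side'); a=c['img'][100:320,280:520]; cv2.imwrite('pics/s3.png',cv2.resize(a,None,fx=3,fy=2.7))
```

```text
[ 0.57113876 -0.40779156  0.04580115] [ 1.01153804 -1.02623226 -0.00242971]
286 [ 5.548e-01 -4.008e-01 -5.000e-04] [ 5.555e-01 -4.141e-01 -1.000e-04] [ 0.5554 -0.4287 -0.0017]
288 [ 0.5537 -0.4009 -0.    ] [ 0.5538 -0.4142 -0.0009] [ 0.5544 -0.4287 -0.0008]
290 [ 5.523e-01 -4.009e-01 -3.000e-04] [ 0.5529 -0.4142  0.    ] [ 5.535e-01 -4.287e-01 -1.000e-04]
292 [ 5.509e-01 -4.009e-01 -4.000e-04] [ 0.575  -0.4117  0.0504] [ 0.5515 -0.429  -0.0014]
294 [ 0.549  -0.401  -0.0016] [ 0.5743 -0.4117  0.051 ] [ 0.5745 -0.4227  0.0506]
296 [ 0.5822 -0.4019  0.0704] [ 0.5823 -0.4108  0.0698] [ 0.5744 -0.4226  0.0525]
298 [ 0.5825 -0.4019  0.0728] [ 0.5833 -0.4106  0.0739] [ 0.5736 -0.4226  0.0529]
300 [ 0.5825 -0.402   0.0746] [ 0.5829 -0.4106  0.0749] [ 0.5726 -0.4227  0.0528]
302 [ 0.5826 -0.402   0.0766] [ 0.5832 -0.4105  0.0771] [ 0.5724 -0.4225  0.0545]
304 [ 0.582  -0.4021  0.0771] [ 0.5827 -0.4105  0.0778] [ 0.5721 -0.4224  0.0559]
306 [ 0.5829 -0.4021  0.0805] [ 0.5833 -0.4104  0.0806] [ 0.5709 -0.4226  0.0554]
308 [ 0.5826 -0.4022  0.0815] [ 0.5824 -0.4104  0.0805] [ 0.5699 -0.4226  0.0555]
310 [ 0.583  -0.4022  0.0839] [ 0.5827 -0.4104  0.0828] [ 0.569  -0.4227  0.0558]
312 [ 0.5829 -0.4022  0.0852] [ 0.5828 -0.4103  0.0845] [ 0.5684 -0.4226  0.0564]
314 [ 0.5824 -0.4023  0.0859] [ 0.5829 -0.4103  0.0861] [ 0.5795 -0.4198  0.0792]
```

View pics/w3.png

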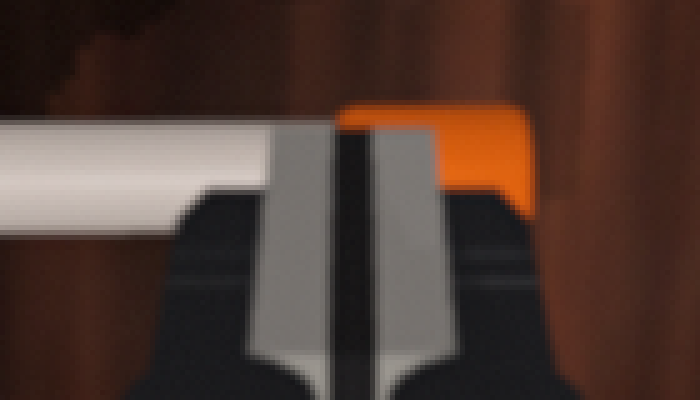

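View pics/s3.png

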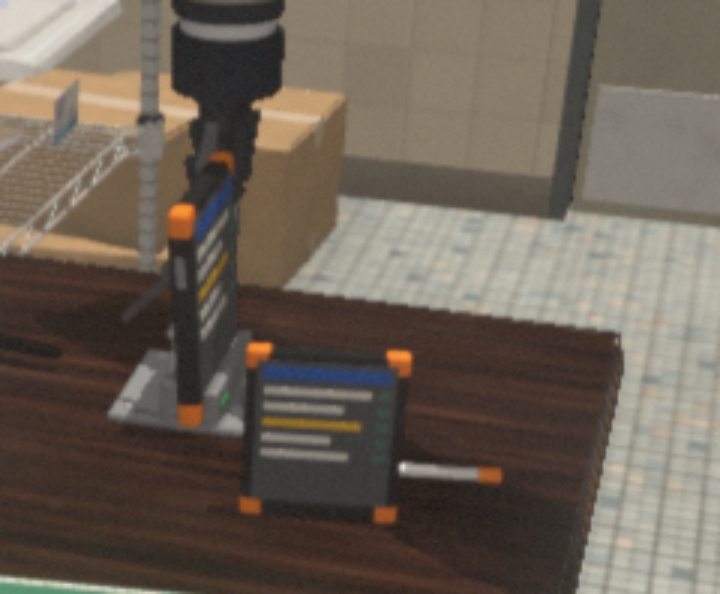

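Run:
```python
from h import *
c=load('side0.npz'); R,e=pose(c)
im=cv2.imread('pics/s1.png'); cv2.imwrite('pics/s1b.png',cv2.resize(im[0:130,60:180],None,fx=5,fy=4.5,interpolation=cv2.INTER_CUBIC))
for z in (0.035,0.046,0.08,0.1): print(z,np.array(px(c,[.499,-.4155,z]))-[280,100])
```

```text
0.035 [106.02408847 107.11124407]
0.046 [106.32328658 102.38908182]
0.08 [107.26383492  87.54466367]
0.1 [107.82849497  78.63278789]
```

View pics/s1b.png

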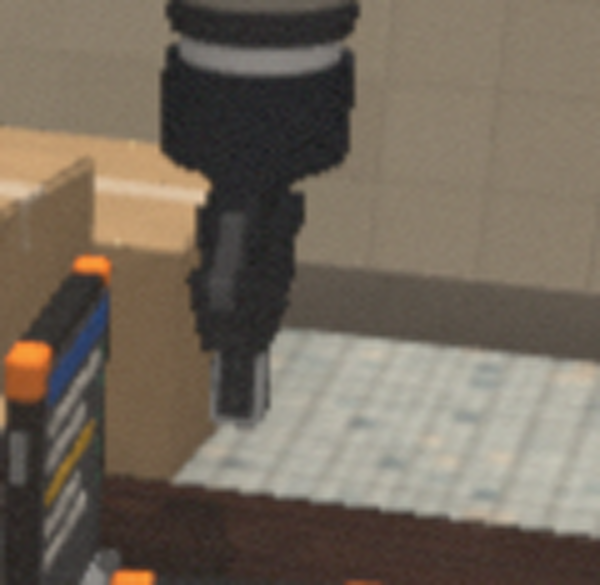

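Call:
{"fn": "servo_tool", "kwargs": {"steps": [[[0,20,-2,0],[0,20,0,0],[0,6,0,0],[0,0,12,0],[0,0,12,0],[0,0,6,0],[0,0,0,0]]]}}

```text
time_s: 4.8
position: [0.5272, -0.4063, 0.0149]
tcp_rot: [3.139, 0.002, -1.528]
contact_force: [1.0, 0.2, -0.6]
grip_width: -0.002
```

Run:
```python
from h import *
s=st(); print(s['position'],s['contact_force'],s['time_s'])
c=cams.read_camera('wrist'); C=cloud(c,s)
im=c['img']; cv2.imwrite('pics/w4.png',im[130:430,100:500])
for v in range(288,330,4): print(v,C[v,309].round(4),C[v,331].round(4))
print([a for a in dir(r) if not a.startswith('_')])
```

```text
[ 0.52717037 -0.4062527   0.01494152] [ 0.95520109  0.22965371 -0.5887723 ] 4.8
288 [ 0.5235 -0.3997 -0.0007] [ 0.5234 -0.4111 -0.002 ]
292 [ 0.5205 -0.3997 -0.0022] [ 0.5215 -0.4112 -0.0012]
296 [ 0.5384 -0.4004  0.0401] [ 0.539  -0.4092  0.0406]
300 [ 0.5387 -0.4005  0.0444] [ 0.5389 -0.4091  0.044 ]
304 [ 0.5384 -0.4006  0.0471] [ 0.5391 -0.409   0.0478]
308 [ 0.5381 -0.4007  0.05  ] [ 0.5392 -0.4089  0.0514]
312 [ 0.5382 -0.4008  0.0534] [ 0.5387 -0.4089  0.0535]
316 [ 0.5384 -0.4009  0.0567] [ 0.5388 -0.4088  0.0568]
320 [ 0.5383 -0.401   0.0595] [ 0.539  -0.4087  0.06  ]
324 [ 0.5389 -0.4011  0.0633] [ 0.5395 -0.4086  0.0638]
328 [ 0.5386 -0.4012  0.0654] [ 0.5388 -0.4086  0.0651]
['MotionError', 'tips_ahead']
```

View pics/w4.png

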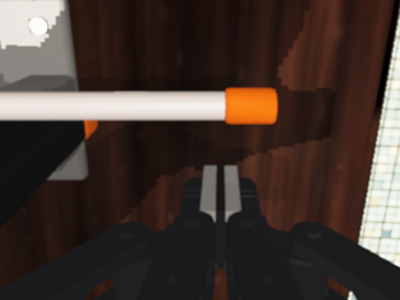

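Call:
{"fn": "servo_tool", "kwargs": {"steps": [[[0,-10,3,0],[0,-6,0,0],[0,-4,0,0]]]}}

```text
time_s: 5.22
position: [0.5352, -0.4065, 0.0103]
tcp_rot: [3.114, 0.006, -1.527]
contact_force: [-10.2, 0.1, 4.4]
grip_width: 0.002
```

Run:
```python
from h import *
s=st(); print(s)
c=cams.read_camera('wrist'); C=cloud(c,s)
im=c['img']; cv2.imwrite('pics/w5.png',im)
for v in range(262,330,4): print(v,C[v,309].round(4),C[v,331].round(4),C[v,250].round(4))
```

```text
{'time_s': 5.225, 'joint_pos': array([ 0.66590251,  0.73627326, -0.08131854,  1.34666286,  0.07479663,
        1.08674504, -0.9574411 ]), 'joint_velocities': array([-0.02868855,  0.04838241,  0.02221799, -0.07217403,  0.03074184,
        0.09874318, -0.01517857]), 'tau': array([ -3.4359131 , -51.61364436,  -3.93351987, -23.18635583,
        -1.33100711,  -2.59443618,  -0.62582703]), 'position': array([ 0.53520663, -0.40649745,  0.01033477]), 'tcp_rot': array([ 3.11446256,  0.00600097, -1.52672493]), 'contact_force': array([-10.18436035,   0.06233463,   4.44620102]), 'wrist_torque': array([0.36386359, 1.32876785, 0.63105258]), 'grip_width': 0.0022943278007159793}
262 [ 0.5695 -0.4006  0.0547] [ 0.5704 -0.4079  0.056 ] [ 0.5681 -0.3807  0.0535]
266 [ 0.5684 -0.4007  0.0554] [ 0.5691 -0.4079  0.0565] [ 0.567  -0.3808  0.0544]
270 [ 0.566  -0.4007  0.0532] [ 0.5678 -0.408   0.0566] [ 0.5653 -0.3807  0.0539]
274 [ 0.5636 -0.4007  0.0511] [ 0.5656 -0.4081  0.0549] [ 0.5631 -0.3803  0.0521]
278 [ 5.390e-01 -3.998e-01 -3.000e-04] [ 0.5631 -0.4083  0.0527] [ 0.5374 -0.3703 -0.0008]
282 [ 0.53
[... 318 characters left out ...]
 [ 5.290e-01 -3.704e-01  3.000e-04]
298 [ 0.5466 -0.4007  0.0361] [ 0.5477 -0.4095  0.0374] [ 0.5262 -0.3701 -0.0009]
302 [ 0.5473 -0.4009  0.0409] [ 0.5477 -0.4094  0.0408] [ 0.5237 -0.37   -0.0012]
306 [ 0.5475 -0.401   0.0443] [ 0.5484 -0.4093  0.0454] [ 0.5213 -0.3699 -0.0014]
310 [ 0.5472 -0.4011  0.047 ] [ 0.548  -0.4092  0.0478] [ 0.5192 -0.37   -0.001 ]
314 [ 0.5478 -0.4012  0.051 ] [ 0.5481 -0.4092  0.0508] [ 0.517  -0.37   -0.0007]
318 [ 0.5477 -0.4013  0.0536] [ 0.5482 -0.4091  0.0538] [ 0.5142 -0.3698 -0.0016]
322 [ 0.5477 -0.4014  0.0562] [ 0.5474 -0.4091  0.0552] [ 0.5117 -0.3697 -0.0017]
326 [ 0.5482 -0.4015  0.0598] [ 0.5482 -0.409   0.0592] [ 5.106e-01 -3.701e-01  3.000e-04]
```

View pics/w5.png

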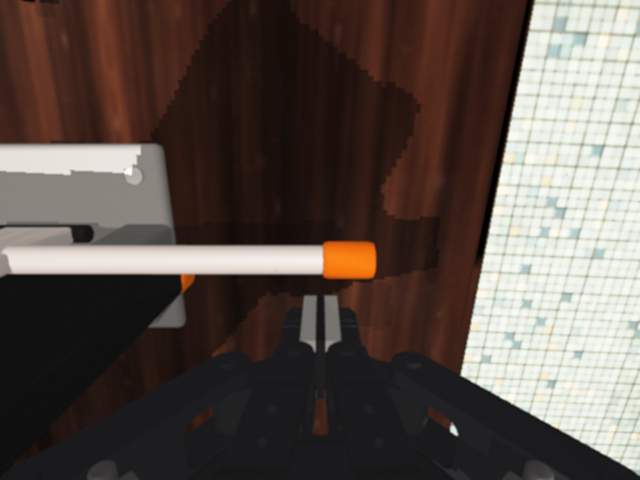

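Run:
```python
from h import *
s=st(); 
c=cams.read_camera('wrist'); C=cloud(c,s)
for v in range(380,480,14):
  print(v,[tuple(C[v,u].round(3)) for u in (5,60,110,150,190,220,250)])
for n in('side','top'):
  c=cams.read_camera(n); a=c['img'][100:280,300:480] if n=='side' else c['img'][200:330,330:470]
  cv2.imwrite(f'pics/{n}5.png',cv2.resize(a,None,fx=4,fy=3.3,interpolation=cv2.INTER_CUBIC))
  if n=='top':
    T=cloud(c); M=(T[...,2]>.02)&(T[...,2]<.35)&(T[...,0]>.45)&(T[...,0]<.6)&(T[...,1]<-.33)&(T[...,1]>-.5)
    P=T[M]
    for z in np.arange(.04,.34,.02):
      q=P[(P[:,2]>z)&(P[:,2]<=z+.02)]
      if len(q): print(round(z,2),len(q),q[:,:2].min(0).round(3),q[:,:2].max(0).round(3))
```

```text
380 [(np.float64(0.561), np.float64(-0.339), np.float64(0.107)), (np.float64(0.556), np.float64(-0.345), np.float64(0.1)), (np.float64(0.472), np.float64(-0.292), np.float64(-0.0)), (np.float64(0.473), np.float64(-0.314), np.float64(-0.001)), (np.float64(0.548), np.float64(-0.371), np.float64(0.089)), (np.float64(0.549), np.float64(-0.379), np.float64(0.089)), (np.float64(0.543), np.float64(-0.385), np.float64(0.081))]
394 [(np.float64(0.561), np.float64(-0.342), np.float64(0.11)), (np.float64(0.552), np.float64(-0.345), np.float64(0.101)), (np.float64(0.462), np.float64(-0.291), np.float64(-0.001)), (np.float64(0.548), np.float64(-0.363), np.float64(0.095)), (np.float64(0.549), np.float64(-0.373), np.float64(0.095)), (np.float64(0.546), np.float64(-0.379), np.float64(0.091)), (np.float64(0.542), np.float64(-0.386), np.float64(0.086))]
408 [(np.float64(0.56), np.float64(-0.344), np.float64(0.113)), (np.float64(0.551), np.float64(-0.346), np.float64(0.103)), (np.float64(0.452), np.float64(-0.289), np.float64(-0.001)), (np.float64(0.549), np.float64(-0.365), np.float64(0.1)), (np.float
[... 2149 characters left out ...]
 np.float64(0.116)), (np.float64(0.558), np.float64(-0.388), np.float64(0.124)), (np.float64(0.558), np.float64(-0.394), np.float64(0.125))]
0.04 65 [ 0.525 -0.405] [ 0.572 -0.33 ]
0.06 11 [ 0.525 -0.393] [ 0.566 -0.331]
0.08 19 [ 0.523 -0.393] [ 0.545 -0.332]
0.1 53 [ 0.522 -0.392] [ 0.548 -0.331]
0.12 115 [ 0.523 -0.38 ] [ 0.549 -0.332]
0.14 47 [ 0.526 -0.374] [ 0.551 -0.331]
0.16 135 [ 0.503 -0.399] [ 0.569 -0.33 ]
0.18 92 [ 0.503 -0.401] [ 0.57 -0.37]
0.2 112 [ 0.506 -0.397] [ 0.574 -0.371]
0.22 117 [ 0.507 -0.396] [ 0.575 -0.371]
0.24 100 [ 0.512 -0.392] [ 0.573 -0.372]
0.26 64 [ 0.526 -0.39 ] [ 0.572 -0.373]
0.28 95 [ 0.53  -0.396] [ 0.588 -0.373]
0.3 40 [ 0.541 -0.389] [ 0.575 -0.373]
```

View pics/side5.png

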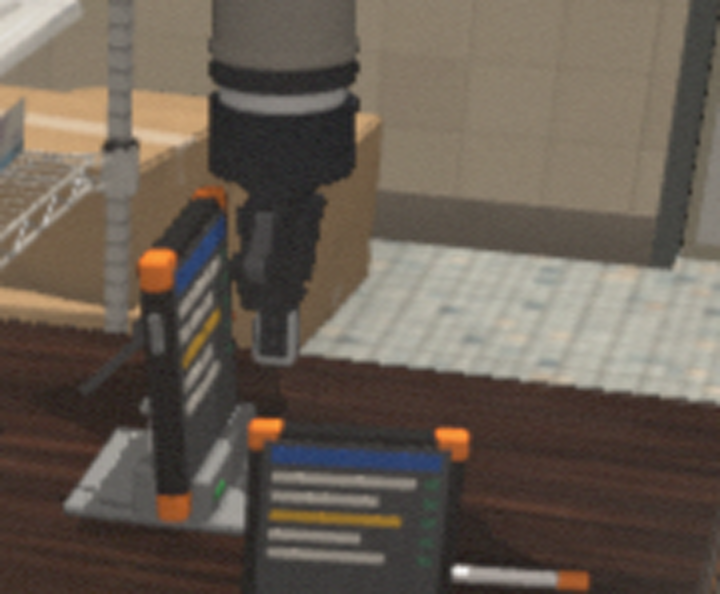

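View pics/top5.png

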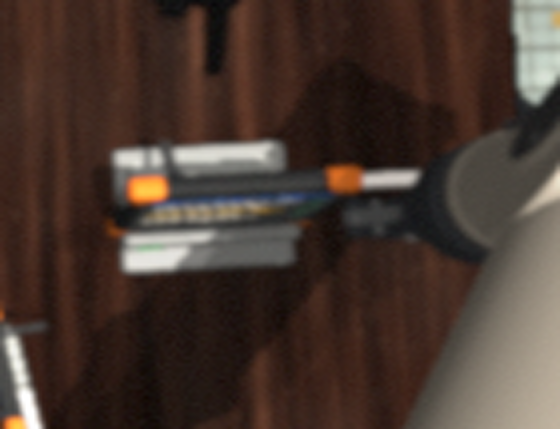

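Call:
{"fn": "servo_tool", "kwargs": {"steps": [[[0,12,-3,0],[6,4,0,0],[7,0,0,0],[0,0,0,0]]]}}

```text
time_s: 5.92
position: [0.5223, -0.4218, 0.0144]
tcp_rot: [3.12, 0.004, -1.527]
contact_force: [0.1, -0.3, -0.7]
grip_width: -0.003
```

Call:
{"fn": "servo_tool", "kwargs": {"steps": [[[-2,-10,0,0],[0,-8,0,0],[0,-4,0,0]]]}}

```text
time_s: 6.3
position: [0.5474, -0.4176, 0.014]
tcp_rot: [3.122, 0.004, -1.526]
contact_force: [0.5, -0.0, 0.5]
grip_width: 0.004
```

Call:
{"fn": "servo_tool", "kwargs": {"steps": [[[0,-4,0,0],[0,-4,0,0],[0,-3,0,0]]]}}

```text
time_s: 6.68
position: [0.5573, -0.4169, 0.0132]
tcp_rot: [3.118, 0.005, -1.525]
contact_force: [-1.9, -0.5, 0.5]
grip_width: 0.001
```

Call:
{"fn": "servo_tool", "kwargs": {"steps": [[[1,-4,0,0],[0,-4,0,0],[0,-4,0,0]]]}}

```text
time_s: 7.05
position: [0.5686, -0.4177, 0.0126]
tcp_rot: [3.116, 0.006, -1.526]
contact_force: [-2.5, -0.1, 1.1]
grip_width: -0.005
```

Call:
{"fn": "servo_tool", "kwargs": {"steps": [[[0,-3,-1,0],[0,-3,0,0]]]}}

```text
time_s: 7.3
position: [0.5748, -0.4176, 0.0134]
tcp_rot: [3.115, 0.006, -1.527]
contact_force: [-2.5, -0.2, 1.1]
grip_width: 0.006
```

Call:
{"fn": "servo_tool", "kwargs": {"steps": [[[0,-3,0,0],[0,-3,0,0]]]}}

```text
time_s: 7.55
position: [0.5808, -0.4176, 0.0134]
tcp_rot: [3.114, 0.005, -1.527]
contact_force: [-3.1, 0.0, 1.9]
grip_width: -0.0
```

Call:
{"fn": "servo_tool", "kwargs": {"steps": [[[0,-3,0,0],[0,-2,0,0]]]}}

```text
time_s: 7.8
position: [0.5826, -0.4177, 0.0129]
tcp_rot: [3.107, 0.006, -1.528]
contact_force: [-7.1, -0.3, 2.0]
grip_width: -0.001
```

Call:
{"fn": "servo_tool", "kwargs": {"steps": [[[0,-3,0,0],[0,-3,0,0]]]}}

```text
time_s: 8.05
position: [0.5822, -0.418, 0.0119]
tcp_rot: [3.095, 0.009, -1.53]
contact_force: [-8.7, 0.7, 3.5]
grip_width: -0.003
```

Call:
{"fn": "servo_tool", "kwargs": {"steps": [[[0,-4,0,0],[0,-4,0,0],[0,-4,0,0]]]}}

```text
time_s: 8.43
position: [0.5811, -0.4188, 0.0099]
tcp_rot: [3.069, 0.014, -1.535]
contact_force: [-9.0, 2.0, 5.5]
grip_width: -0.001
```

Run:
```python
from h import *
s=st(); print(s['contact_force'],s['wrist_torque'],s['tau'])
c=cams.read_camera('wrist'); C=cloud(c,s)
cv2.imwrite('pics/w6.png',c['img'])
c=cams.read_camera('side'); cv2.imwrite('pics/s6.png',cv2.resize(c['img'][120:300,300:480],None,fx=4,fy=3.3))
```

```text
[-9.03948081  2.00637703  5.49332692] [0.3413766  1.79286152 0.03598954] [-2.98418641e+00 -5.70941091e+01 -3.32381263e+00 -2.41281009e+01
 -1.04010466e+00 -2.77621239e+00 -2.31143850e-02]
```

View pics/w6.png

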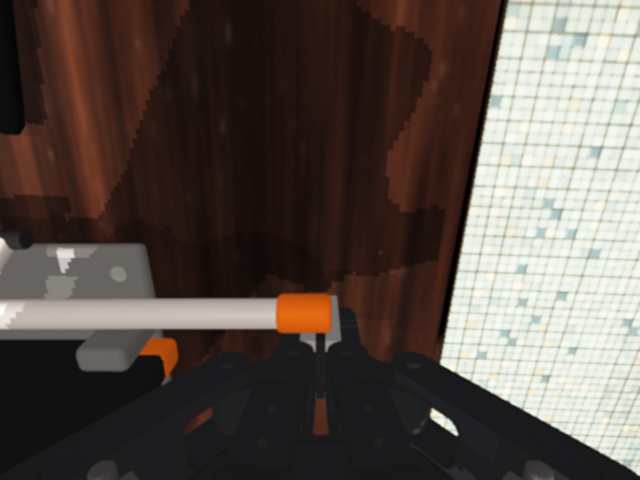

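View pics/s6.png

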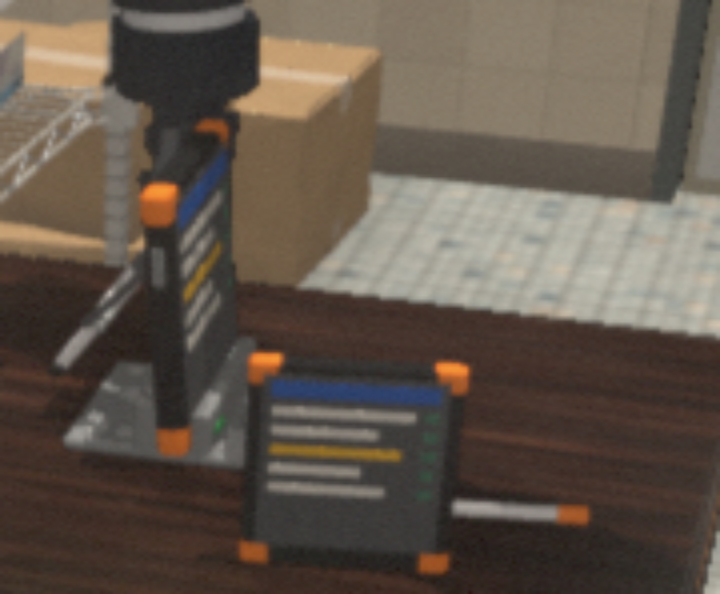

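Call:
{"fn": "servo_tool", "kwargs": {"steps": [[[0,10,0,0],[2,15,0,0],[0,10,-10,0],[0,0,-40,0],[0,0,-50,0],[0,0,-50,0],[0,0,-50,0],[0,0,-30,0],[0,0,0,0]]]}}

```text
time_s: 9.65
position: [0.5694, -0.4217, 0.2554]
tcp_rot: [3.095, 0.01, -1.528]
contact_force: [-0.5, -0.5, -0.5]
grip_width: -0.003
```

Call:
{"fn": "servo_tool", "kwargs": {"steps": [[[0,0,0,-0.18],[0,0,0,-0.18],[0,0,0,-0.18],[0,0,0,-0.18],[0,0,0,-0.18],[0,0,0,-0.18],[0,0,0,-0.18],[0,0,0,-0.18],[0,0,0,-0.12],[0,0,0,0]]], "jaw": 60}}

```text
time_s: 10.9
position: [0.5705, -0.4151, 0.2448]
tcp_rot: [-3.119, 0.049, 0.093]
contact_force: [1.1, 0.7, -0.5]
grip_width: 0.706
```

Run:
```python
from h import *
s=st(); print(s['position'],s['tcp_rot'],s['time_s'],rot(s['tcp_rot']).round(3))
t=cams.read_camera('top'); C=cloud(t); X,Y,Z=C[...,0],C[...,1],C[...,2]
cv2.imwrite('pics/t7.png',cv2.resize(t['img'][200:330,330:470],None,fx=5,fy=4.5))
M=(X>.45)&(X<.65)&(Y>-.36)&(Y<-.2)&(Z>.16)&(Z<.18); P=C[M]
print(len(P),cv2.minAreaRect(P[:,:2].astype(np.float32)*1000),np.polyfit(P[:,1],P[:,0],1))
```

```text
[ 0.57053879 -0.41510448  0.24480403] [-3.11868445  0.0491125   0.0927474 ] 10.9 [[ 0.995  0.091 -0.051]
 [ 0.093 -0.996  0.018]
 [-0.049 -0.023 -0.999]]
427 ((553.1310424804688, -286.400634765625), (15.72840690612793, 120.57019805908203), 2.284562826156616) [-0.04268159  0.54067702]
```

View pics/t7.png

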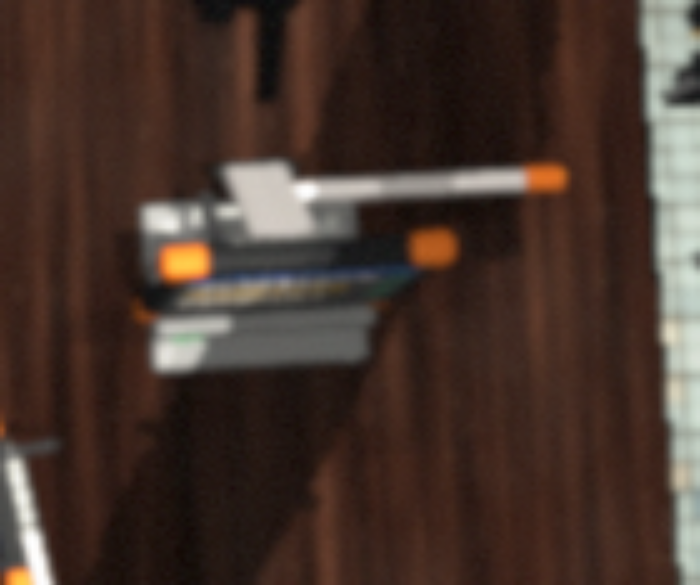

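Call:
{"fn": "servo_tool", "kwargs": {"steps": [[[-3,-40,0,0],[-3,-45,0,0],[-3,-40,0,0.05],[0,-5,0,0],[0,0,0,0]]]}}

```text
time_s: 11.58
position: [0.5492, -0.2829, 0.2448]
tcp_rot: [-3.121, 0.052, 0.031]
contact_force: [0.1, -0.7, 0.2]
grip_width: 0.702
```

Run:
```python
from h import *
s=st(); print(s['position'],s['tcp_rot'],s['time_s'],rot(s['tcp_rot']).round(3))
c=cams.read_camera('wrist'); cv2.imwrite('pics/w8.png',c['img'])
C=cloud(c,s); X,Y,Z=C[...,0],C[...,1],C[...,2]
M=(X>.5)&(X<.6)&(Y>-.36)&(Y<-.2)&(Z>.16)&(Z<.18); P=C[M]
print(len(P)); 
if len(P)>20: print(cv2.minAreaRect(P[:,:2].astype(np.float32)*1000),np.polyfit(P[:,1],P[:,0],1))
```

```text
[ 0.54920436 -0.28294025  0.24484249] [-3.12087186  0.05222013  0.03100205] 11.575 [[ 0.998  0.03  -0.053]
 [ 0.031 -0.999  0.019]
 [-0.052 -0.021 -0.998]]
3692
((553.849365234375, -284.7386169433594), (14.981675148010254, 119.93582916259766), 2.745037317276001) [-0.04417014  0.54164103]
```

View pics/w8.png

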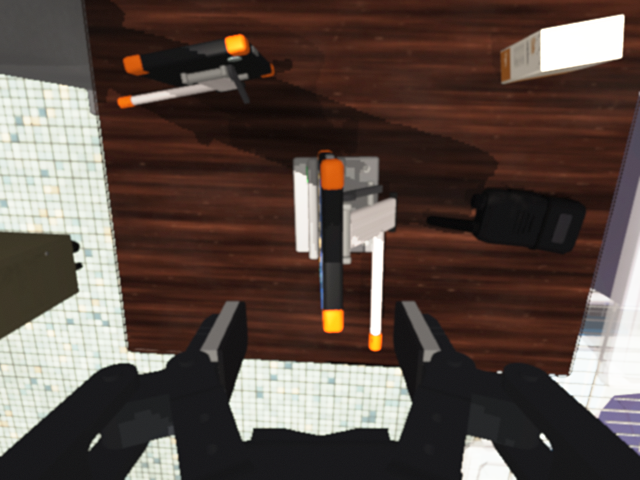

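Call:
{"fn": "servo_tool", "kwargs": {"steps": [[[4,3,20,0],[4,3,30,-0.01],[0,0,35,0],[0,0,30,0],[0,0,15,0],[0,0,8,0],[0,0,0,0]]]}}

```text
time_s: 12.5
position: [0.5515, -0.299, 0.1017]
tcp_rot: [-3.126, 0.048, 0.023]
contact_force: [-0.3, -0.5, 0.5]
grip_width: 0.703
```

Run:
```python
from h import *
s=st(); print(s['position'],s['tcp_rot'],s['time_s'],rot(s['tcp_rot']).round(3))
c=cams.read_camera('wrist'); cv2.imwrite('pics/w9.png',c['img'])
C=cloud(c,s); 
c=cams.read_camera('side'); cv2.imwrite('pics/s9.png',cv2.resize(c['img'][120:300,300:480],None,fx=4,fy=3.3))
```

```text
[ 0.55149084 -0.2989613   0.10169216] [-3.12633689  0.04826994  0.02343435] 12.5 [[ 0.999  0.023 -0.049]
 [ 0.023 -1.     0.014]
 [-0.048 -0.015 -0.999]]
```

View pics/w9.png

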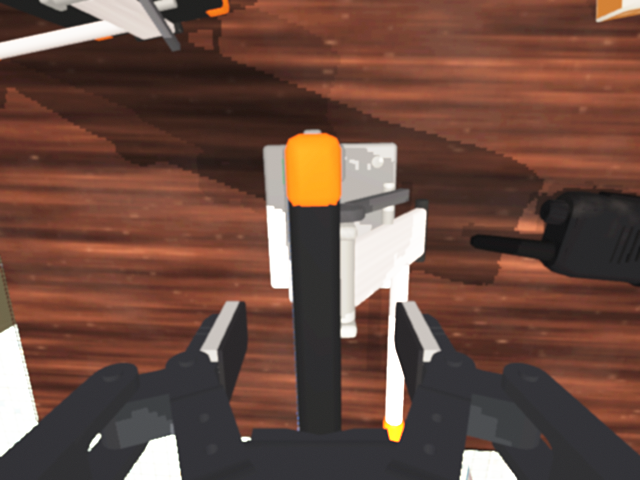

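View pics/s9.png

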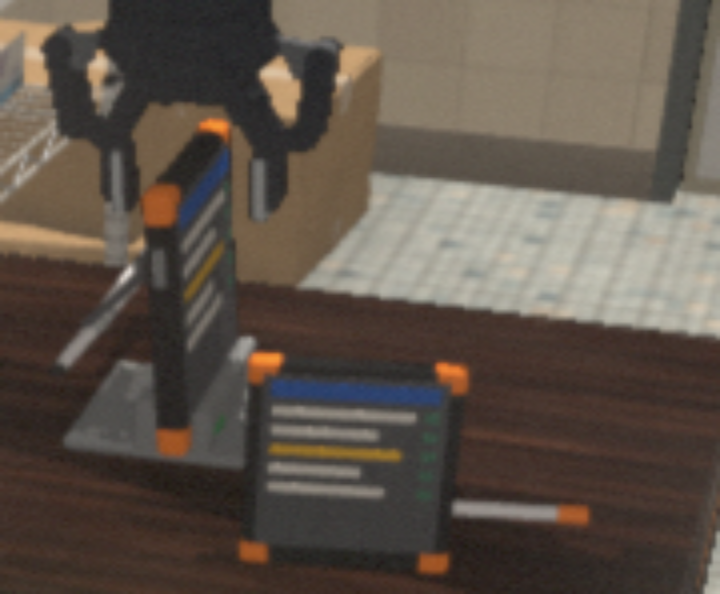

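Run:
```python
from h import *
c=load('side0.npz')
for z in (.11,.12,.13,.14,.15): print(z,px(c,[.518,-.299,z]),px(c,[.589,-.299,z]))
```

```text
0.11 (np.float64(364.71776681262935), np.float64(195.06215865976176)) (np.float64(329.15175271453296), np.float64(190.11886632725964))
0.12 (np.float64(364.93145686622836), np.float64(190.2433712913375)) (np.float64(329.2166324112432), np.float64(185.3635282061917))
0.13 (np.float64(365.1469287346768), np.float64(185.38440335884349)) (np.float64(329.28204366944794), np.float64(180.56922944309332))
0.14 (np.float64(365.3642047972763), np.float64(180.48475020100406)) (np.float64(329.3479930486697), np.float64(175.73548925971127))
0.15 (np.float64(365.5833078096775), np.float64(175.54389866972897)) (np.float64(329.4144872168036), np.float64(170.86181893464956))
```

Call:
{"fn": "servo_tool", "kwargs": {"steps": [[[0,-11,0,0],[0,0,0,0]]]}}

```text
time_s: 12.85
position: [0.5537, -0.2868, 0.1052]
tcp_rot: [-3.128, 0.042, 0.025]
contact_force: [-0.4, 0.6, 0.5]
grip_width: 0.697
```

Call:
{"fn": "servo_tool", "kwargs": {"steps": [[[-3,0,0,0],[0,0,0,0],[0,0,0,0],[0,0,0,0],[0,0,0,0],[0,0,0,0]]], "jaw": 0, "newtons": 60}}

```text
time_s: 13.6
position: [0.5488, -0.2871, 0.1065]
tcp_rot: [-3.129, 0.046, 0.027]
contact_force: [-1.3, 0.5, 2.5]
grip_width: 0.157
```

Call:
{"fn": "servo_tool", "kwargs": {"steps": [[[0,0,-8,0],[0,0,-15,0],[0,0,-20,0],[0,0,-25,0],[0,0,-25,0],[0,0,-25,0],[0,0,-25,0],[0,0,-15,0],[0,0,0,0]]]}}

```text
time_s: 14.72
position: [0.5552, -0.2887, 0.2698]
tcp_rot: [-3.125, 0.049, 0.022]
contact_force: [-0.7, 0.6, -5.2]
grip_width: 0.155
```

Run:
```python
from h import *
s=st(); print(s['position'],s['tcp_rot'],s['time_s'],rot(s['tcp_rot']).round(3))
c=cams.read_camera('side'); cv2.imwrite('pics/s10.png',cv2.resize(c['img'][60:300,260:480],None,fx=3,fy=2.5))
c=cams.read_camera('wrist'); cv2.imwrite('pics/w10.png',c['img'])
```

```text
[ 0.55518868 -0.28865654  0.26975952] [-3.12528536  0.04887428  0.02174034] 14.725 [[ 0.999  0.021 -0.049]
 [ 0.022 -1.     0.015]
 [-0.049 -0.016 -0.999]]
```

View pics/s10.png

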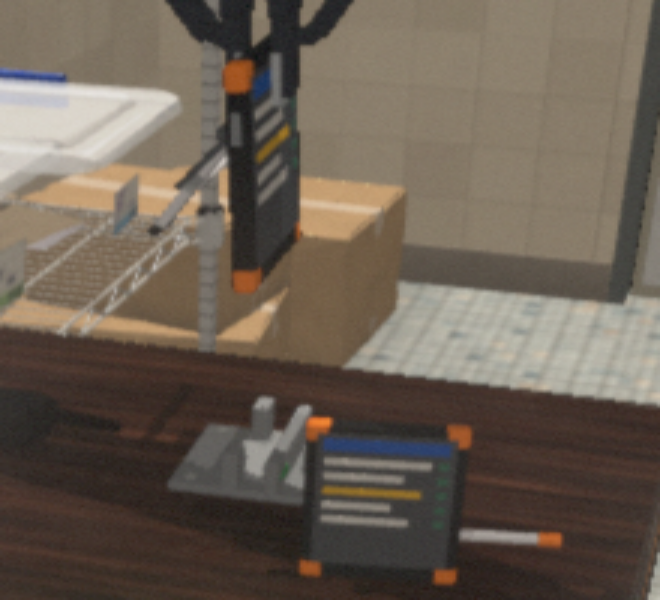

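View pics/w10.png

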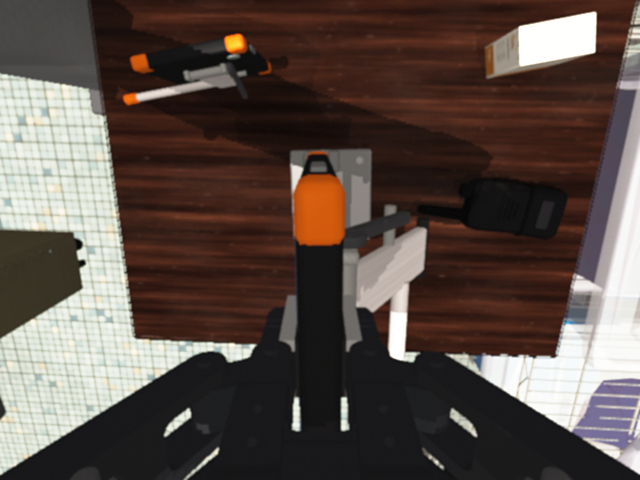

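Call:
{"fn": "servo_tool", "kwargs": {"steps": [[[-4,-20,0,0],[-7,-40,0,0],[-7,-45,0,0],[-7,-45,0,0],[-7,-45,0,0],[-7,-45,0,0],[-7,-45,0,0],[-7,-40,0,0],[-5,-20,0,-0.04],[0,0,0,-0.04],[0,0,0,-0.04],[0,0,0,0]]]}}

```text
time_s: 16.32
position: [0.4792, 0.0613, 0.2648]
tcp_rot: [-3.117, 0.074, 0.143]
contact_force: [-0.1, -0.2, -3.8]
grip_width: 0.154
```

Call:
{"fn": "servo_tool", "kwargs": {"steps": [[[3,0,20,0],[3,0,30,0],[3,0,30,0],[3,0,30,0],[2,0,20,0],[0,0,8,0],[0,0,0,0]]]}}

```text
time_s: 17.2
position: [0.4841, 0.0563, 0.1208]
tcp_rot: [-3.123, 0.075, 0.13]
contact_force: [-0.4, -0.4, -4.4]
grip_width: 0.156
```

Run:
```python
from h import *
s=st(); print(s['position'],s['tcp_rot'],s['time_s'],rot(s['tcp_rot']).round(3))
c=cams.read_camera('side'); cv2.imwrite('pics/s11.png',cv2.resize(c['img'][180:440,180:420],None,fx=2.8,fy=2.3))
```

```text
[0.48407724 0.05630011 0.12075976] [-3.12279244  0.07523128  0.13042052] 17.2 [[ 0.989  0.129 -0.077]
 [ 0.13  -0.992  0.009]
 [-0.075 -0.019 -0.997]]
```

View pics/s11.png

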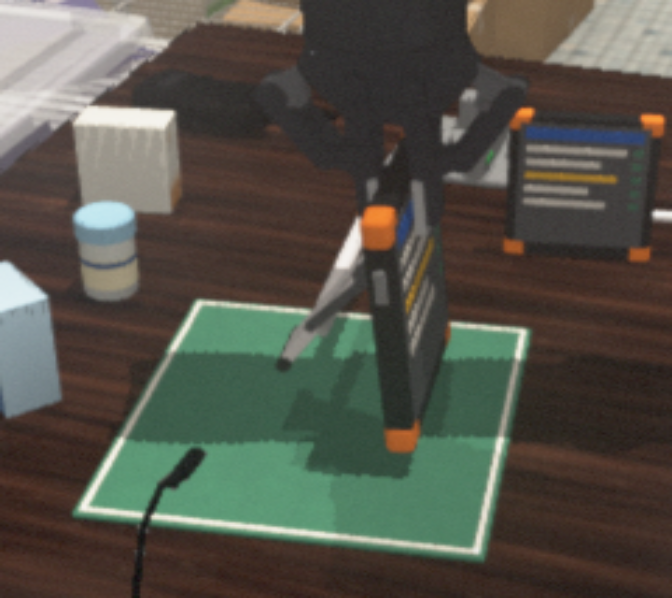

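Call:
{"fn": "servo_tool", "kwargs": {"steps": [[[0,0,10,0],[0,0,4,0],[0,0,2,0]]]}}

```text
time_s: 17.62
position: [0.4852, 0.0566, 0.1064]
tcp_rot: [-3.123, 0.069, 0.13]
contact_force: [-1.0, 0.4, -4.8]
grip_width: 0.157
```

Call:
{"fn": "servo_tool", "kwargs": {"steps": [[[0,0,3,0],[0,0,3,0]]]}}

```text
time_s: 17.88
position: [0.4856, 0.0573, 0.1023]
tcp_rot: [-3.124, 0.068, 0.13]
contact_force: [-3.3, -1.0, 17.1]
grip_width: 0.156
```

Call:
{"fn": "servo_tool", "kwargs": {"steps": [[[0,0,0,0],[0,0,0,0]]]}}

```text
time_s: 18.12
position: [0.486, 0.0574, 0.1026]
tcp_rot: [-3.124, 0.066, 0.131]
contact_force: [0.3, 0.8, -4.0]
grip_width: 0.157
```

Call:
{"fn": "servo_tool", "kwargs": {"steps": [[[2,0,0,0],[2,0,0,0],[2,0,0,0],[2,0,0,0]]], "newtons": 20}}

```text
time_s: 18.62
position: [0.4883, 0.0581, 0.1023]
tcp_rot: [-3.125, 0.08, 0.131]
contact_force: [-5.7, 0.9, 5.1]
grip_width: 0.159
```

Call:
{"fn": "servo_tool", "kwargs": {"steps": [[[0,0,2,0],[0,0,2,0],[0,0,0,0]]]}}

```text
time_s: 19.0
position: [0.4889, 0.0581, 0.1025]
tcp_rot: [-3.127, 0.078, 0.13]
contact_force: [-0.8, -0.5, -5.3]
grip_width: 0.157
```

Call:
{"fn": "servo_tool", "kwargs": {"steps": [[[0,0,0,0],[0,0,0,0],[0,0,0,0],[0,0,0,0]]], "jaw": 36}}

```text
time_s: 19.5
position: [0.4947, 0.0588, 0.1034]
tcp_rot: [-3.126, 0.066, 0.13]
contact_force: [-0.2, -0.2, -1.2]
grip_width: 0.421
```

Run:
```python
from h import *
s=st(); print(s['position'],s['tcp_rot'],s['time_s'],s['contact_force'])
c=cams.read_camera('side'); cv2.imwrite('pics/s12.png',cv2.resize(c['img'][180:440,180:420],None,fx=2.8,fy=2.3))
c=cams.read_camera('wrist'); cv2.imwrite('pics/w12.png',c['img'])
```

```text
[0.49470205 0.05882941 0.10340545] [-3.12561541  0.06632884  0.13005072] 19.5 [-0.24247291 -0.15925189 -1.16981315]
```

View pics/s12.png

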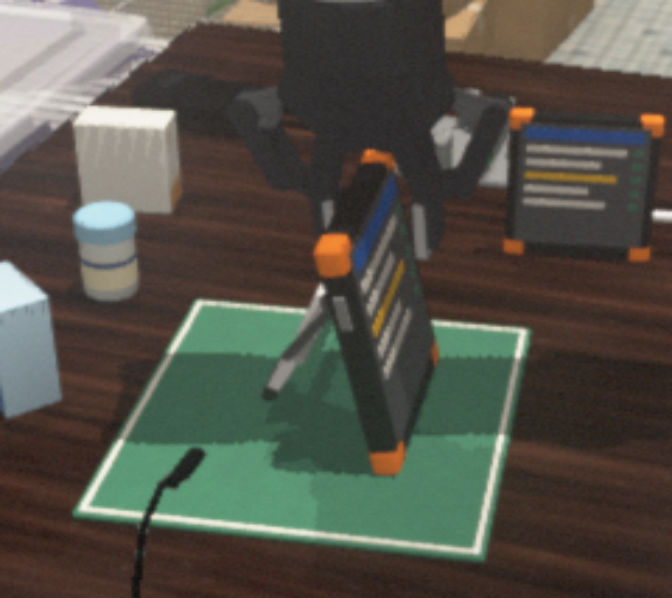

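View pics/w12.png

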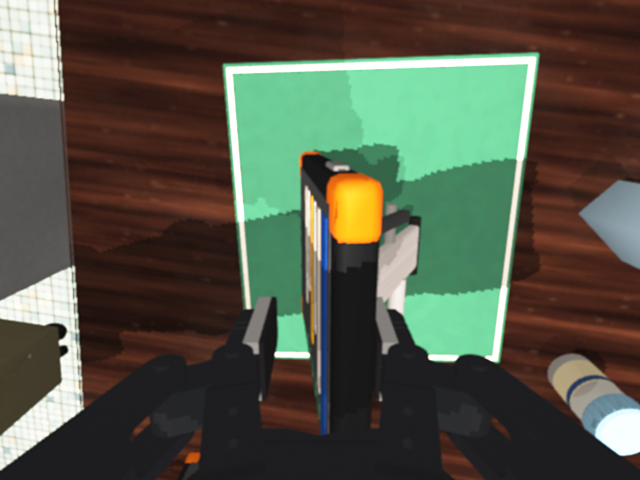

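Call:
{"fn": "servo_tool", "kwargs": {"steps": [[[4,0,0,0],[4,0,0,0],[4,0,0,0],[4,0,0,0],[4,0,0,0]]]}}

```text
time_s: 20.23
position: [0.5159, 0.0616, 0.1018]
tcp_rot: [-3.126, 0.066, 0.13]
contact_force: [0.7, 0.0, -1.0]
grip_width: 0.425
```

Run:
```python
from h import *
s=st(); print(s['position'],s['tcp_rot'],s['time_s'],s['contact_force'])
c=cams.read_camera('side'); cv2.imwrite('pics/s13.png',cv2.resize(c['img'][180:440,180:420],None,fx=2.8,fy=2.3))
c=cams.read_camera('wrist'); cv2.imwrite('pics/w13.png',c['img'])
```

```text
[0.51592355 0.06155364 0.10180715] [-3.12560289  0.06610666  0.13001476] 20.225 [ 0.71722944  0.02271403 -1.01311351]
```

View pics/s13.png

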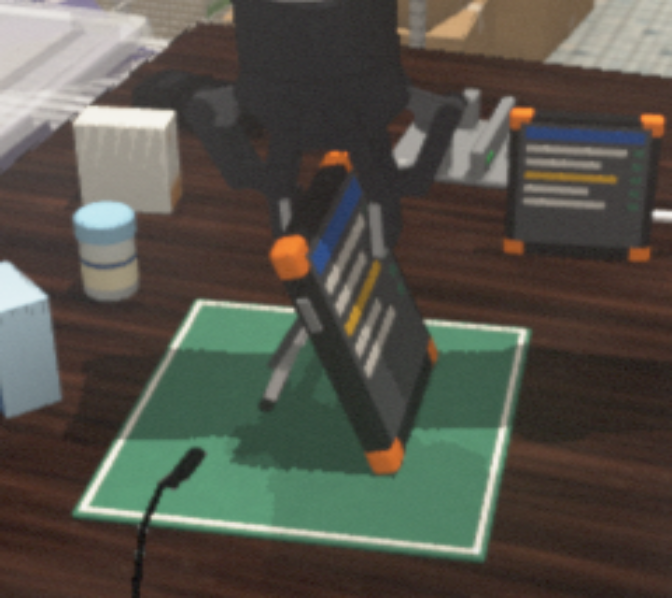

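View pics/w13.png

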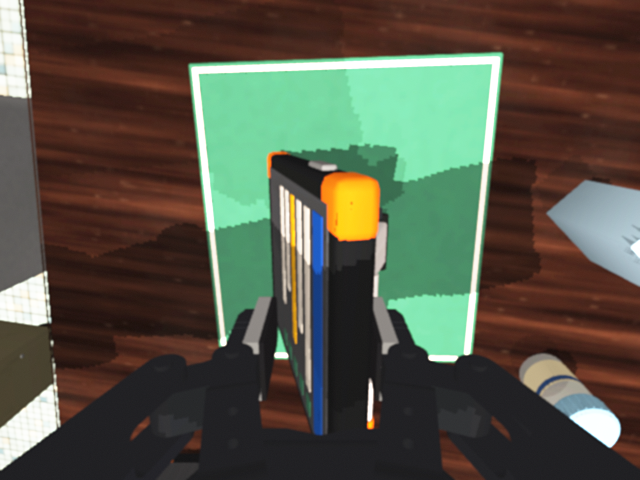

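Call:
{"fn": "servo_tool", "kwargs": {"steps": [[[3,0,0,0],[3,0,0,0],[3,0,0,0]]], "jaw": 42}}

```text
time_s: 20.7
position: [0.5252, 0.0628, 0.1012]
tcp_rot: [-3.126, 0.066, 0.13]
contact_force: [-0.8, -0.1, 0.1]
grip_width: 0.493
```

Run:
```python
from h import *
s=st(); print(s['position'],s['tcp_rot'],s['time_s'],s['contact_force'])
c=cams.read_camera('side'); cv2.imwrite('pics/s14.png',cv2.resize(c['img'][180:440,180:420],None,fx=2.8,fy=2.3))
c=cams.read_camera('wrist'); cv2.imwrite('pics/w14.png',c['img'])
```

```text
[0.52521093 0.06279786 0.10119153] [-3.12559039  0.0662397   0.13003239] 20.7 [-0.78972634 -0.08938701  0.1174391 ]
```

View pics/s14.png

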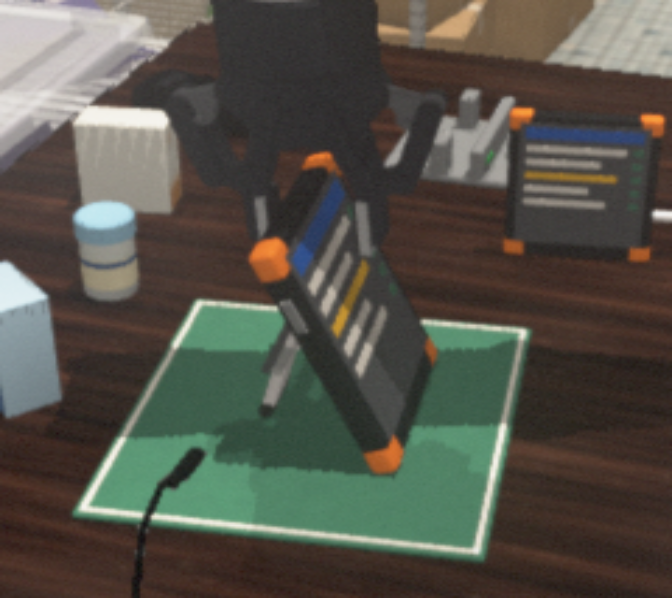

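View pics/w14.png

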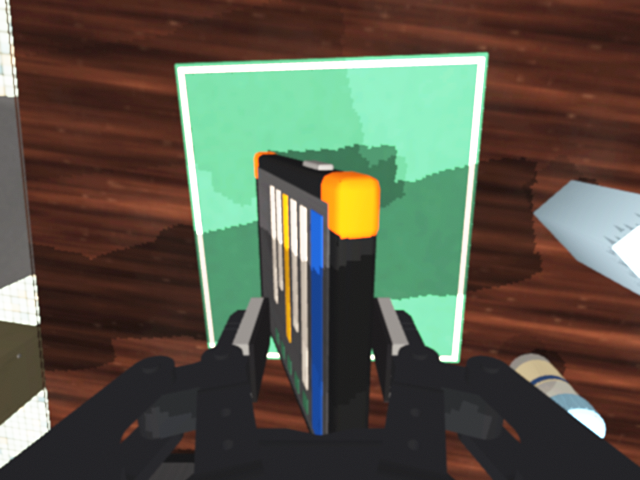

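Call:
{"fn": "servo_tool", "kwargs": {"steps": [[[0,0,0,0],[0,0,0,0],[0,0,-5,0],[0,0,-15,0],[0,0,-25,0],[0,0,-35,0],[0,0,-40,0],[0,0,-30,0],[0,0,0,0]]], "jaw": 66}}

```text
time_s: 21.92
position: [0.5363, 0.0623, 0.2617]
tcp_rot: [-3.125, 0.061, 0.131]
contact_force: [0.3, -0.1, 0.3]
grip_width: 0.773
```

Run:
```python
from h import *
s=st(); print(s['position'],s['tcp_rot'],s['time_s'],s['contact_force'])
c=cams.read_camera('side'); cv2.imwrite('pics/s15.png',cv2.resize(c['img'][180:440,180:420],None,fx=2.8,fy=2.3)); S=cloud(c); np.savez('side15.npz',**c)
t=cams.read_camera('top'); cv2.imwrite('pics/t15.png',cv2.resize(t['img'][140:340,170:400],None,fx=3,fy=2.8))
c=cams.read_camera('wrist'); cv2.imwrite('pics/w15.png',c['img']); np.savez('wrist15.npz',**c)
```

```text
[0.53628376 0.06234217 0.26172128] [-3.12532163  0.06062013  0.13080665] 21.925 [ 0.28316321 -0.14276394  0.308807  ]
```

View pics/s15.png

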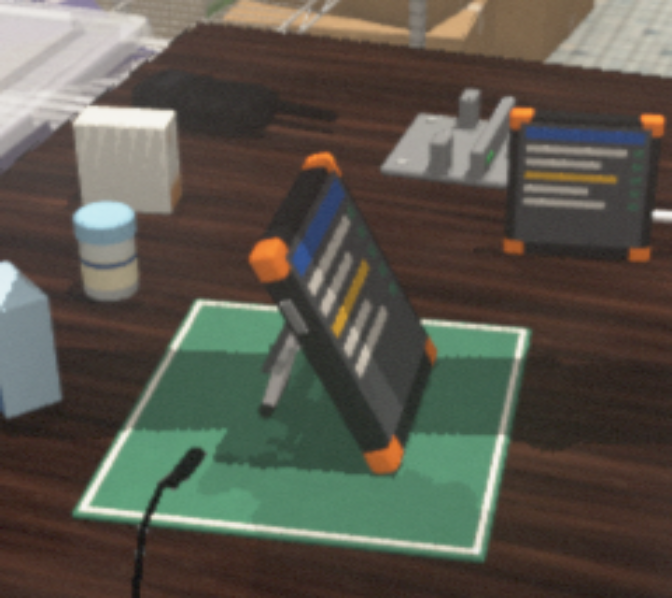

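View pics/t15.png

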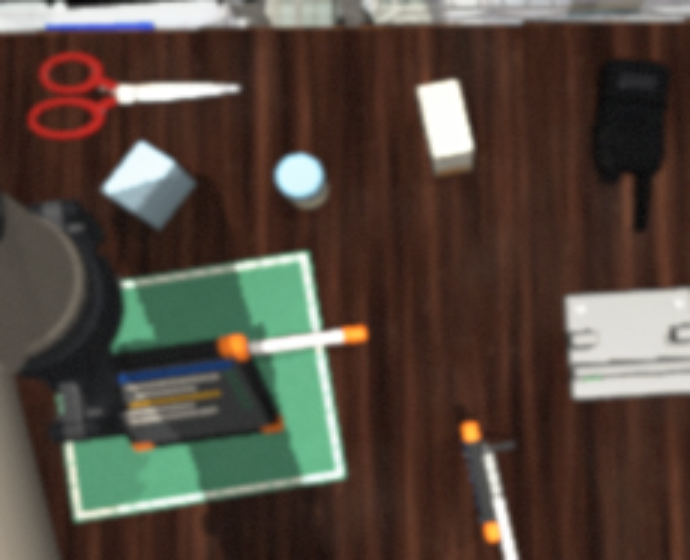

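View pics/w15.png

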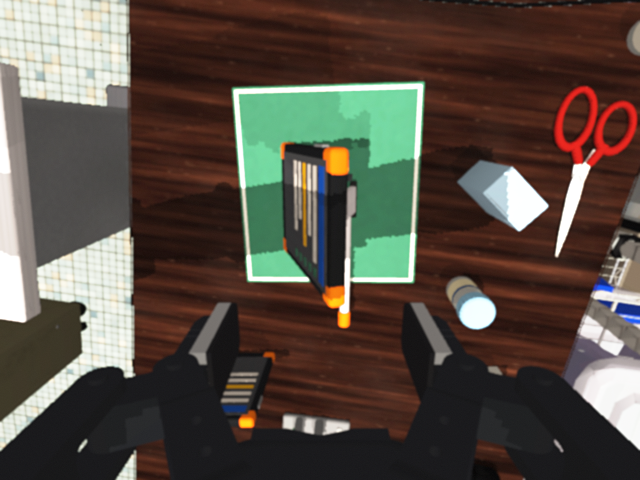

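Run:
```python
from h import *
s=st(); c=load('wrist15.npz'); C=cloud(c,s); S=load('side15.npz'); D=cloud(S)
for nm,im,C in(('w',c['img'],C),('s',S['img'],D)):
    hsv=cv2.cvtColor(im,cv2.COLOR_BGR2HSV)
    m=cv2.inRange(hsv,(5,150,120),(20,255,255)); n,l,stt,ce=cv2.connectedComponentsWithStats(m)
    for i in range(1,n):
        if stt[i,4]>15: print(nm,ce[i].round(0),stt[i,4],np.nanmedian(C[l==i],0).round(3))
    X,Y,Z=np.moveaxis(C,-1,0)
    # screen/front+top face plane fit: mat-frame points
    M=(X>.45)&(X<.56)&(Y>-.02)&(Y<.14)&(Z>.03)&(Z<.14)
    P=C[M]; 
    cc=np.array([.5246,.072,0]); R=np.array([[np.cos(.15),-np.sin(.15),0],[np.sin(.15),np.cos(.15),0],[0,0,1]])
    Q=(P-cc)@R
    # robust plane x=a+by+cz on front face
    w=np.ones(len(Q),bool)
    for k in range(15):
        A=np.c_[np.ones(w.sum()),Q[w,1],Q[w,2]]; co=np.linalg.lstsq(A,Q[w,0],rcond=None)[0]
        w=abs(Q[:,0]-np.c_[np.ones(len(Q)),Q[:,1:]]@co)<max(.004,.02-.002*k)
    print(nm,'plane x0,yawslope,lean tan',co,w.sum(),len(Q),'lean',np.arctan(co[2]))
```

```text
w [283. 149.] 64 [0.472 0.112 0.017]
w [337. 160.] 558 [0.533 0.118 0.153]
w [304. 207.] 246 [0.508 0.068 0.095]
w [284. 244.] 30 [0.484 0.007 0.015]
w [503. 263.] 29 [ 0.735  0.017 -0.003]
w [543. 269.] 95 [ 0.783  0.017 -0.002]
w [333. 295.] 324 [0.543 0.017 0.154]
w [343. 320.] 114 [ 0.565 -0.071  0.019]
w [270. 355.] 59 [ 0.48  -0.145  0.006]
w [511. 371.] 35 [ 0.784 -0.121 -0.003]
w [240. 386.] 78 [ 0.458 -0.148  0.069]
w [248. 419.] 176 [ 0.479 -0.146  0.116]
w plane x0,yawslope,lean tan [-0.05477451  0.02268873  0.40385086] 4504 4995 lean 0.383821672993922
s [365. 230.] 60 [ 0.477 -0.146  0.118]
s [413. 233.] 68 [ 0.4   -0.161  0.117]
s [295. 250.] 73 [0.542 0.015 0.155]
s [384. 257.] 77 [ 0.443 -0.151  0.07 ]
s [443. 275.] 50 [ 0.346 -0.183  0.034]
s [276. 292.] 217 [0.527 0.123 0.152]
s [363. 287.] 35 [ 0.477 -0.145  0.006]
s [408. 290.] 40 [ 0.4   -0.16   0.006]
s [304. 310.] 96 [0.506 0.075 0.097]
s [333. 332.] 19 [0.483 0.008 0.017]
s [317. 378.] 132 [0.472 0.117 0.016]
s plane x0,yawslope,lean tan [-0.0567601   0.02978827  0.4035204 ] 2818 3457 lean 0.3835375117552236
```

Run:
```python
from h import *
print(order.close_job()); print(st()['time_s'])
```

```text
the job is handed in; nothing more can be done
None
the job is handed in; nothing more can be done
```

I pushed the leg out to its stop, lifted the tablet from the dock and set it on the mat. It leans back on its leg with the screen to the front. The job was handed in at about 22 s; no verdict was reported.

**Pressing the leg:** The bar met its stop after about 32 mm of travel. I held it there at a measured 9–11 N.

**Final checks:**

| Check | Measured | Allowed |
|---|---|---|
| Lean (both the wrist and side cameras) | 0.38 rad | 0.25 to 0.56 |
| Bottom edge, front to back from the mat's middle | about 48 mm in front | 90 in front to 15 behind |
| Bottom edge, from the midline | about 5 mm | 50 mm |
| Squareness to the mat | within about 0.03 rad | 0.26 rad |

The leg is out and the gripper is clear of everything. The cartons, vial and radio look unmoved in the last pictures; I did not re-measure their positions. I also did not measure the leg's foot height; I judged it down from the lean, which matches a leg set at about 0.58 rad.

**What went wrong or disagreed:**
- **Fingertip position:** In both camera views the shut fingertips stood about 23 mm behind the reported TCP, not 11 mm ahead of it as stated. My first push therefore passed over the bar without touching it.
- **Contact with the tablet:** On the second try a gripper knuckle pressed the tablet's side edge at about 10 N. I backed off and pushed closer to the bar's end.
- **Tool tilt:** The pressing left the tool tilted by about 0.05 rad, close to the tablet's own lean in the dock, so I left it as it was.

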